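# Tug-check the carving tool cases and snap the loose catches shut

### The arm

A 7-joint arm with a two-finger parallel gripper is mounted at the origin on the work surface. World frame = base frame: x ahead of the robot, y to its left, z up, the work surface at z = 0. Lengths are in m, angles in rad, forces in N, time in s.
With the tool pointing down it reaches from about 0.4 to 0.85 m from the base axis. Payload 4.5 kg.
Tool frame: the origin (TCP) lies at the very end of the fingers, on their centre line; the grasp point (between the pads) lies 19 mm behind it (r.grip_point_offset is the distance from the TCP to the grasp point, in m); z points along the fingers, y is the line along which they close (so a half turn about z gives the same grasp; the last joint's range is limited). The gripper opens to 88 mm and grips with 3 to 60 N. Pads are 18 mm wide; open, the fingers measure 123 mm over their backs; the gripper's body (75 mm by 187 mm) begins 45 mm behind the grasp point.
Start: joints at [-1.23, 0.689, -0.195, 1.565, 0.157, 0.902, -0.215], TCP at [0.189, 0.596, 0.239] pointing down, gripper open.
Joint ranges: [-3.01, 3.01], [-0.46, 2.08], [-1.47, 1.51], [0.13, 2.56], [-1, 4.14], [0.04, 2.09], [-2.66, 2.66]. Speed limits (rad/s): [2.57, 2.57, 3.14, 3.14, 3.14, 3.14, 3.14].

### API

Orientations are given as a unit quaternion [x, y, z, w].
In Python, from plant import r gives the robot as it stands.
- The arm moves only by the tool carry_out, never from a script. Its argument "rows" is a list of rows, each a list of 3 entries, a list of its own where there are three numbers: the shift along the tool's x, y, z in cm, then the turn, a rotation vector about the tool's x, y, z in degrees, then the closure, from 0 (fully open) to 1 (shut). A call has 1 to 12 rows; each row is the pose to reach, as a shift and turn from the pose commanded when the call began, along the tool's axes at that moment; what a row does not reach only later rows make up. A row lasts 1/10 s, in which the tool goes at most 50 mm and 8.59 degrees, less where a joint would pass 70% of its speed; a pose out of reach is approached as far as the arm can. A call with a gripper value outside its range is refused whole. The fingers move at their own pace and stop on an object; "newtons" is the grip in N (left out, the last holds). Time passes only in rows, so rows that repeat a pose let the fingers close. It gives the time, the measured TCP pose, the force, the opening and the grip force at its end, in the units of the state.
- r.get_state(): the state, without advancing time (a new reading comes with each control period).
- r.snapshot(name): name is "scene" or "side" or "wrist"; returns a dict with "image" (384x512x3 uint8, red, green, blue), "fx", "fy", "cx", "cy" (pixels), "pose" (4x4, takes a point from camera to world coordinates). Camera axes: x right, y up, looking along -z (the intrinsics and any distortion apply to the point x, -y, -z); pixel columns grow to the right and rows downward; lengths in m; the calibration is good to about 2 mm. The wrist camera is an equidistant fisheye: a pixel r from the principal point sees the ray r / f radians off the axis. A picture is of the moment at which its call begins. There is no depth.
- r.finish_job(): hands the job in; it is judged then, once.
The state is a dict: "clock": time; "q": joint angles; "qd": joint speeds; "joint_torque": joint torques, N m; "tool_pos": TCP position; "eef_rot": TCP orientation; "contact_force": force on the tool from outside, world axes, zero at the start; "moment": the same for the moment, N m; "opening": opening from 0.0 (shut) to 1.0 (fully open); "finger_force": force on a finger pad.
Only numpy, scipy, OpenCV 4.12 (cv2) and the standard library are available. Lean on these libraries where they do the work, as an engineer would, in place of code of your own. Each camera call takes 0.05 s, during which the arm holds its last target. There are 200 camera calls.

### The job

Check the three blue tool cases one after another from the robot's left to its right: take each lid by its black handle and tug it outwards for a moment, before touching its orange catch. A latched lid gives only a few millimetres; where a lid comes up freely, lift it just a little (never wide open), lower it shut and push its catch up the slope until it snaps fully home. In the end all three lids are shut with all catches home, and the jar and the mug have been left alone.

Things in the scene. Friction and masses are not known exactly. Their poses are not given: they have to be found in the camera images.
- case_a: Blue tool case, 150 x 120 x 57, on a fixed wooden stand; the three identical cases stand side by side in any order. Reclines 30 deg, lid facing up and towards the robot. Origin: on the table under the stand; x towards the hinge side, away from the robot (yaw within 0.2), z up. In this frame up-slope is (cos30, 0, sin30), the lid's outward normal (-sin30, 0, cos30).
- lid_a (a joint): Lid of case_a, hinged along its upper, far edge: 0 shut, positive opened (rad). Latched, it gives about 0.026 rad (2.5 mm at the handle) and is then held; unlatched, it opens freely. About 250 g, falls shut by its weight.
- handle_a (a point): Middle of the black bar handle on the lid of case_a: round, 14 mm thick, 100 long across the case (point's y), centre 27 mm above the lid face, open beneath between end posts. Axes turn with the lid: x up-slope, z along its outward normal. 95 mm from the hinge axis along the lid, 24 mm above it. Fingers held upright foul the sloping lid: lean the tool to suit.
- catch_a (a joint): Orange sliding catch at the lower, robot-side edge of case_a: 0 = home, nose over the lid's steel lip; 0.014 m = fully back (down-slope), lid free. An over-centre spring (at most 4 N) snaps it to the nearer end; push it up-slope past the middle, with the lid shut.
- tab_a (a point): Middle of the robot-side face of the upright tab on the catch of case_a, moving with it: tab 44 wide, 10 thick; its top edge is 13 mm above this point, the black track 39 mm below (along the normal), open space down-slope of it. Axes: x up-slope (push direction), z along the case's outward normal. When home, the handle bar's middle is 89 mm further up-slope.
- case_b: Blue tool case, 150 x 120 x 57, on a fixed wooden stand; the three identical cases stand side by side in any order. Reclines 30 deg, lid facing up and towards the robot. Origin: on the table under the stand; x towards the hinge side, away from the robot (yaw within 0.2), z up. In this frame up-slope is (cos30, 0, sin30), the lid's outward normal (-sin30, 0, cos30).
- lid_b (a joint): Lid of case_b, hinged along its upper, far edge: 0 shut, positive opened (rad). Latched, it gives about 0.026 rad (2.5 mm at the handle) and is then held; unlatched, it opens freely. About 250 g, falls shut by its weight.
- handle_b (a point): Middle of the black bar handle on the lid of case_b: round, 14 mm thick, 100 long across the case (point's y), centre 27 mm above the lid face, open beneath between end posts. Axes turn with the lid: x up-slope, z along its outward normal. 95 mm from the hinge axis along the lid, 24 mm above it. Fingers held upright foul the sloping lid: lean the tool to suit.
- catch_b (a joint): Orange sliding catch at the lower, robot-side edge of case_b: 0 = home, nose over the lid's steel lip; 0.014 m = fully back (down-slope), lid free. An over-centre spring (at most 4 N) snaps it to the nearer end; push it up-slope past the middle, with the lid shut.
- tab_b (a point): Middle of the robot-side face of the upright tab on the catch of case_b, moving with it: tab 44 wide, 10 thick; its top edge is 13 mm above this point, the black track 39 mm below (along the normal), open space down-slope of it. Axes: x up-slope (push direction), z along the case's outward normal. When home, the handle bar's middle is 89 mm further up-slope.
- case_c: Blue tool case, 150 x 120 x 57, on a fixed wooden stand; the three identical cases stand side by side in any order. Reclines 30 deg, lid facing up and towards the robot. Origin: on the table under the stand; x towards the hinge side, away from the robot (yaw within 0.2), z up. In this frame up-slope is (cos30, 0, sin30), the lid's outward normal (-sin30, 0, cos30).
- lid_c (a joint): Lid of case_c, hinged along its upper, far edge: 0 shut, positive opened (rad). Latched, it gives about 0.026 rad (2.5 mm at the handle) and is then held; unlatched, it opens freely. About 250 g, falls shut by its weight.
- handle_c (a point): Middle of the black bar handle on the lid of case_c: round, 14 mm thick, 100 long across the case (point's y), centre 27 mm above the lid face, open beneath between end posts. Axes turn with the lid: x up-slope, z along its outward normal. 95 mm from the hinge axis along the lid, 24 mm above it. Fingers held upright foul the sloping lid: lean the tool to suit.
- catch_c (a joint): Orange sliding catch at the lower, robot-side edge of case_c: 0 = home, nose over the lid's steel lip; 0.014 m = fully back (down-slope), lid free. An over-centre spring (at most 4 N) snaps it to the nearer end; push it up-slope past the middle, with the lid shut.
- tab_c (a point): Middle of the robot-side face of the upright tab on the catch of case_c, moving with it: tab 44 wide, 10 thick; its top edge is 13 mm above this point, the black track 39 mm below (along the normal), open space down-slope of it. Axes: x up-slope (push direction), z along the case's outward normal. When home, the handle bar's middle is 89 mm further up-slope.
- jar: Bystander: red glaze jar, 68 diameter, 100 tall, standing; origin at the centre of its underside.
- mug: Bystander: blue ceramic mug, 80 diameter, 90 tall, with a handle; origin at the centre of its underside.
There are look-alikes about, which are no part of the job. What is shaped like the case_c but turquoise is not meant.

How it is judged:
By the outcome, as a careful person would: the job done as asked, in the order asked, and still so for the second after the job is handed in, with the robot touching nothing.
It also fails if it takes over 72 s, if anything falls off the work surface, if the arm or the gripper's body presses on something with over 40 N, if the wrist force passes 120 N, or if a joint passes its speed limit or range.

## Working session

There is one attempt and no reset: what is moved stays moved. The work goes in short steps, Python scripts to look and compute and a tool call to move; the robot and the scene stay as the last step left them, time stands still between calls to the robot, and variables do not carry over. Pictures are saved under pics/ and viewed, at most 10 in all, crops included, and the job is handed in when it is done.

Besides the shell and the picture viewer there is one more tool, called after ">>>" in YAML: its name, and indented under it one key for each argument. carry_out: Moves the arm, as the interface text tells. Its arguments: {"type":"object","properties":{"rows":{"type":"array"},"newtons":{"type":"number"}},"required":["rows"]}

```bash
mkdir -p pics; ls; python3 - <<'E'
from plant import r
import cv2,numpy as np,pickle
print(r.get_state())
S={n:r.snapshot(n) for n in("scene","side")}
pickle.dump(S,open('s0.pkl','wb'))
for n,s in S.items():
    print(n,s['fx'],s['fy'],s['cx'],s['cy'],s['pose'].round(4).tolist(),s.keys())
    cv2.imwrite(f'pics/{n}0.png',cv2.resize(s['image'][:,:,::-1],(800,600),interpolation=cv2.INTER_CUBIC))
E
```

```text
pics
{'clock': 0.0, 'q': array([-1.23017979,  0.68997928, -0.19451183,  1.56636874,  0.15729268,
        0.90250061, -0.21508949]), 'qd': array([ 0.00024059, -0.00034888,  0.00170554, -0.00039681,  0.00124081,
        0.00084385, -0.00012721]), 'joint_torque': array([ 4.90088787e-04, -5.27565622e+01, -1.26695998e+00, -1.53433228e+01,
       -5.27062488e-02,  6.53696770e-03,  1.76340864e-04]), 'tool_pos': array([0.18861792, 0.59517907, 0.23790634]), 'eef_rot': array([ 1.52761851e-01,  9.88262590e-01, -9.29359843e-04, -7.63472683e-05]), 'contact_force': array([ 0.36909955, -0.62883292, -0.09712801]), 'moment': array([ 0.0057567 , -0.04613644, -0.02464964]), 'finger_force': 0.0, 'opening': 0.9987799863375008}
scene 469.390787749418 469.390787749418 250.824352339397 192.34265616950603 [[-0.669, -0.4345, 0.603, 1.6162], [0.7431, -0.3767, 0.5531, 1.0403], [-0.0132, 0.8182, 0.5748, 1.1457], [0.0, 0.0, 0.0, 1.0]] dict_keys(['image', 'fx', 'fy', 'cx', 'cy', 'pose'])
side 448.9266311388757 448.9266311388757 258.8656036200828 192.86975843542427 [[0.7678, 0.4909, -0.4117, -0.1024], [-0.6406, 0.5763, -0.5075, -0.7258], [-0.0118, 0.6534, 0.7569, 1.2674], [0.0, 0.0, 0.0, 1.0]] dict_keys(['image', 'fx', 'fy', 'cx', 'cy', 'pose'])
```

View pics/scene0.png

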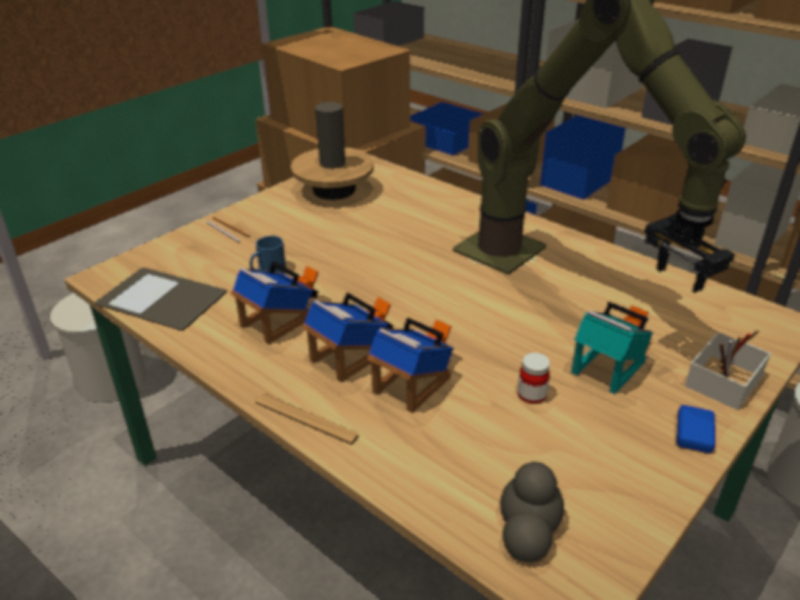

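View pics/side0.png

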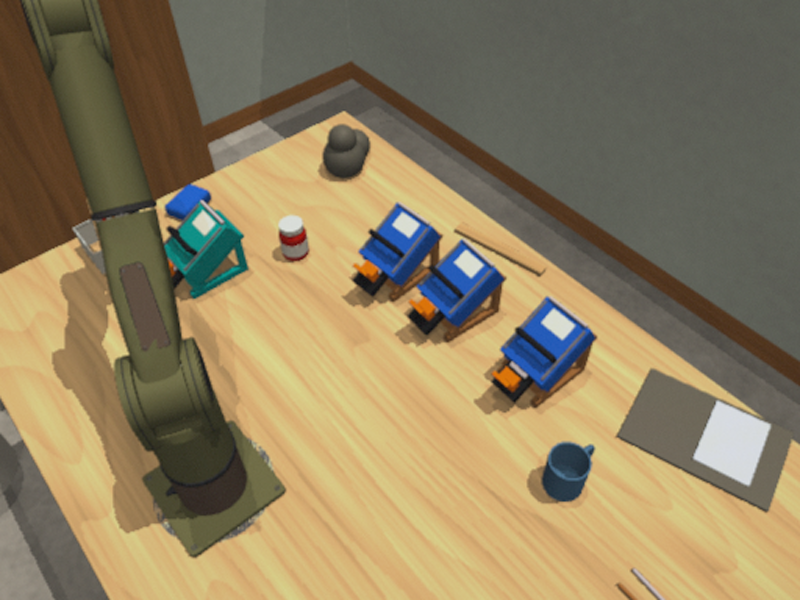

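The side view shows the blue cases at (400,245), (457,290) and (547,345), running from the robot's left to its right. In the scene view they are at (410,345), (345,320) and (273,287). The turquoise look-alike is at (205,250) in side and (612,335) in scene. The small blue box at (188,202) in side and the mug at (567,470) in side are not candidates either. Next I'll take close crops of the three blue cases.

```bash
python3 - <<'E'
import cv2,pickle
S=pickle.load(open('s0.pkl','rb'))
for n,(x,y,w,h,k) in {"scene":(145,160,150,110,5),"side":(218,125,170,140,4.2)}.items():
    im=S[n]['image'][y:y+h,x:x+w,::-1]
    cv2.imwrite(f'pics/{n}c.png',cv2.resize(im,None,fx=k,fy=k,interpolation=cv2.INTER_CUBIC))
E
```

```text
(no output)
```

View pics/scenec.png

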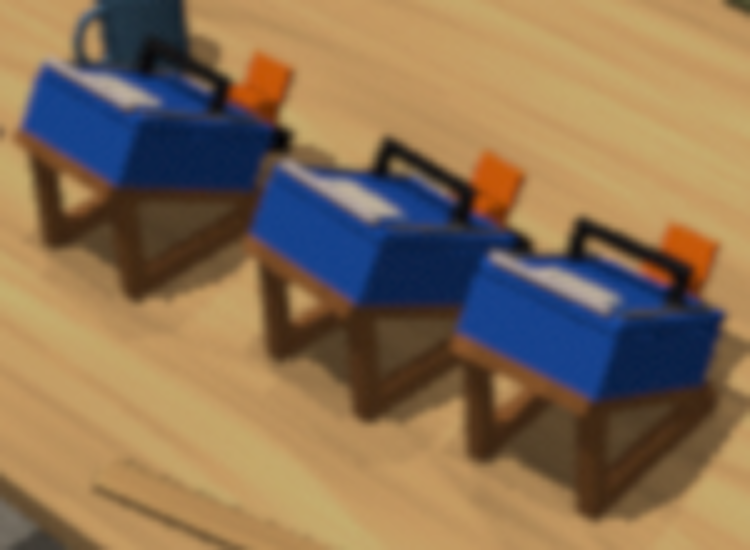

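View pics/sidec.png

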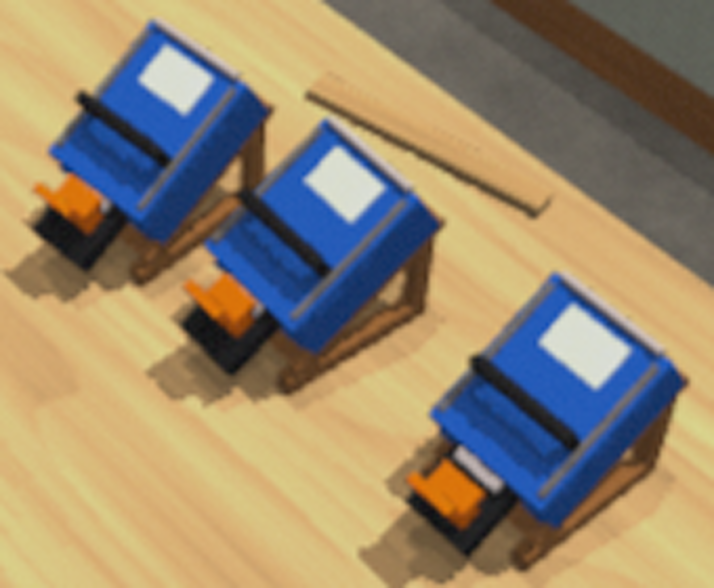

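```bash
cat > h.py <<'E'
import numpy as np,pickle,cv2
from scipy.optimize import least_squares
from scipy.spatial.transform import Rotation as R
S=pickle.load(open('s0.pkl','rb'))
def proj(s,p):
    P=s['pose'];c=P[:3,:3].T@(np.asarray(p)-P[:3,3]);x,y,z=c[0],-c[1],-c[2]
    return np.array([s['cx']+s['fx']*x/z,s['cy']+s['fy']*y/z])
sc=lambda u,v:np.array([145+(u+.5)/5-.5,160+(v+.5)/5-.5])
sd=lambda u,v:np.array([218+(u+.5)/4.2-.5,125+(v+.5)/4.2-.5])
def tri(a,b):
    f=lambda p:np.r_[proj(S['scene'],p)-a,proj(S['side'],p)-b]
    o=least_squares(f,[.6,0,.2]);return o.x,np.abs(o.fun).max()
E
python3 - <<'E'
from h import *
H={'L':((685,275),(582,224),(82,98),(165,158)),'M':((467,195),(387,148),(245,198),(323,270)),'R':((222,90),(150,48),(476,362),(573,441))}
T={'L':((717,243),(672,225),(37,186),(75,212)),'M':((523,170),(483,152),(188,284),(228,308)),'R':((293,70),(257,53),(412,473),(453,498))}
for k in H:
  for n,D in(('handle',H),('tab',T)):
    a,b,c,d=D[k];p,e=tri(sc(*a),sd(*c));q,f=tri(sc(*b),sd(*d))
    v=p-q
    print(k,n,'+y',p.round(4),'-y',q.round(4),'err',round(e,2),round(f,2),'mid',((p+q)/2).round(4),'len',round(np.linalg.norm(v),4),'yaw',round(np.arctan2(-v[0],v[1]),3))
E
```

```text
L handle +y [0.5899 0.2452 0.1402] -y [0.5953 0.1476 0.139 ] err 0.51 1.02 mid [0.5926 0.1964 0.1396] len 0.0977 yaw 0.055
L tab +y [0.5128 0.2131 0.1082] -y [0.5181 0.1714 0.1066] err 0.25 0.5 mid [0.5155 0.1922 0.1074] len 0.042 yaw 0.126
M handle +y [0.6193 0.0648 0.1394] -y [ 0.6142 -0.0297  0.1355] err 0.61 0.62 mid [0.6167 0.0176 0.1374] len 0.0947 yaw -0.054
M tab +y [0.5388 0.0446 0.1094] -y [0.5447 0.0048 0.1108] err 0.19 0.47 mid [0.5417 0.0247 0.1101] len 0.0403 yaw 0.146
R handle +y [ 0.6411 -0.1777  0.1376] -y [ 0.6397 -0.2737  0.1367] err 0.77 0.52 mid [ 0.6404 -0.2257  0.1372] len 0.096 yaw -0.014
R tab +y [ 0.5497 -0.2023  0.1015] -y [ 0.555  -0.2397  0.1051] err 0.07 0.06 mid [ 0.5524 -0.221   0.1033] len 0.0379 yaw 0.14
```

The crops show that the two left cases have their catches home and the right case has its catch back, with the steel lip visible at (478,468) in the side crop. Triangulated handle middles:
- **Left (L):** (0.593, 0.196, 0.140)
- **Middle (M):** (0.617, 0.018, 0.137)
- **Right (R):** (0.640, -0.226, 0.137)

All three are blue, so none of them is the turquoise one.

```bash
cat >> h.py <<'E'
C={'L':[(.5926,.1964,.1390),.055],'M':[(.6167,.0176,.1380),-.065],'R':[(.6404,-.2257,.1375),-.03]}
def frame(k):
    p,y=C[k];z=R.from_euler('z',y).as_matrix();c,s=np.cos(np.pi/6),.5
    up=z@[c,0,s];n=z@[-s,0,c];return np.array(p),up,n,z@[0,1,0]
def go(k,du,dn,dy=0,lean=0,grip=.019):
    """move for the grasp point (grip m behind TCP) to sit at handle + du up, dn out, dy; lean: extra tool tilt deg about tool x"""
    from plant import r
    s=r.get_state();p,up,n,yy=frame(k)
    A=np.column_stack([yy,up,-n])@R.from_euler('x',lean,degrees=True).as_matrix()
    t=p+du*up+dn*n+dy*yy+grip*A[:,2]
    B=R.from_quat(s['eef_rot']).as_matrix()
    print('shift cm',(B.T@(t-s['tool_pos'])*100).round(2),'turn deg',R.from_matrix(B.T@A).as_rotvec(degrees=True).round(2),'F',s['contact_force'].round(1),'t',s['clock'])
E
python3 -c "
from h import *
go('L',0,.10)"
```

```text
shift cm [-46.77 -27.26   2.94] turn deg [-26.3  -18.05  67.63] F [ 0.  -0.2  0.3] t 0.1
```

>>> carry_out:
  rows:
    - [[-46.8, -27.3, 0], [-26.3, -18.05, 67.6], 0.4]
    - [[-46.8, -27.3, 0], [-26.3, -18.05, 67.6], 0.4]
    - [[-46.8, -27.3, 0], [-26.3, -18.05, 67.6], 0.4]
    - [[-46.8, -27.3, 0], [-26.3, -18.05, 67.6], 0.4]
    - [[-46.8, -27.3, 0], [-26.3, -18.05, 67.6], 0.4]
    - [[-46.8, -27.3, 0], [-26.3, -18.05, 67.6], 0.4]
    - [[-46.8, -27.3, 0], [-26.3, -18.05, 67.6], 0.4]
    - [[-46.8, -27.3, 0], [-26.3, -18.05, 67.6], 0.4]
    - [[-46.8, -27.3, 0], [-26.3, -18.05, 67.6], 0.4]
    - [[-46.8, -27.3, 0], [-26.3, -18.05, 67.6], 0.4]
    - [[-46.8, -27.3, 0], [-26.3, -18.05, 67.6], 0.4]
    - [[-46.8, -27.3, 0], [-26.3, -18.05, 67.6], 0.4]

```text
clock: 1.3
tool_pos: [0.4824, 0.2547, 0.2337]
eef_rot: [0.657, 0.716, 0.161, 0.172]
contact_force: [-0.4, -0.6, -0.4]
opening: 0.598
finger_force: 0.0
```

```bash
python3 -c "
from h import *
go('L',0,.10)
from plant import r
s=r.get_state();print(s['q'].round(2),s['qd'].round(2),s['tool_pos'])"
```

```text
shift cm [-6.48  4.55  5.35] turn deg [-2.75  1.16  2.04] F [-0.4 -0.6 -0.4] t 1.3
[-1.    0.54  0.37  2.22  1.27  0.12 -1.88] [ 0.82 -0.08 -0.78  0.04  2.18  0.35 -2.03] [0.48241995 0.25468329 0.2336708 ]
```

>>> carry_out:
  rows:
    - [[-6.5, 4.5, 5], [-2.75, 1.2, 2], 0.4]
    - [[-6.5, 4.5, 5], [-2.75, 1.2, 2], 0.4]
    - [[-6.5, 4.5, 5], [-2.75, 1.2, 2], 0.4]
    - [[-6.5, 4.5, 5], [-2.75, 1.2, 2], 0.4]
    - [[-6.5, 4.5, 5], [-2.75, 1.2, 2], 0.4]

```text
clock: 1.8
tool_pos: [0.5527, 0.1882, 0.212]
eef_rot: [0.667, 0.698, 0.187, 0.179]
contact_force: [-1.0, -1.2, 0.5]
opening: 0.601
finger_force: 0.0
```

```bash
python3 - <<'E'
from h import *
go('L',0,.10)
from plant import r
s=r.get_state();print(s['q'].round(2),s['qd'].round(2),s['tool_pos'])
w=r.snapshot('wrist');pickle.dump(w,open('w1.pkl','wb'));print(w['fx'],w['cx'],w['cy'],w['pose'].round(3).tolist())
cv2.imwrite('pics/w1.png',cv2.resize(w['image'][:,:,::-1],(800,600),interpolation=cv2.INTER_CUBIC))
E
```

```text
shift cm [ 0.6  -0.16  0.24] turn deg [ 0.06  0.3  -0.44] F [-1.  -1.2  0.5] t 1.8
[-0.54  0.58  0.01  2.21  2.04  0.27 -2.49] [-0.11 -0.02  0.02  0.02 -0.09 -0.06  0.06] [0.5526673  0.18820434 0.21200276]
297.3186396354542 258.2808870813991 189.00762729322096 [[0.864, 0.092, -0.495, 0.476], [0.039, 0.968, 0.249, 0.255], [0.502, -0.234, 0.833, 0.339], [0.0, 0.0, 0.0, 1.0]]
```

View pics/w1.png

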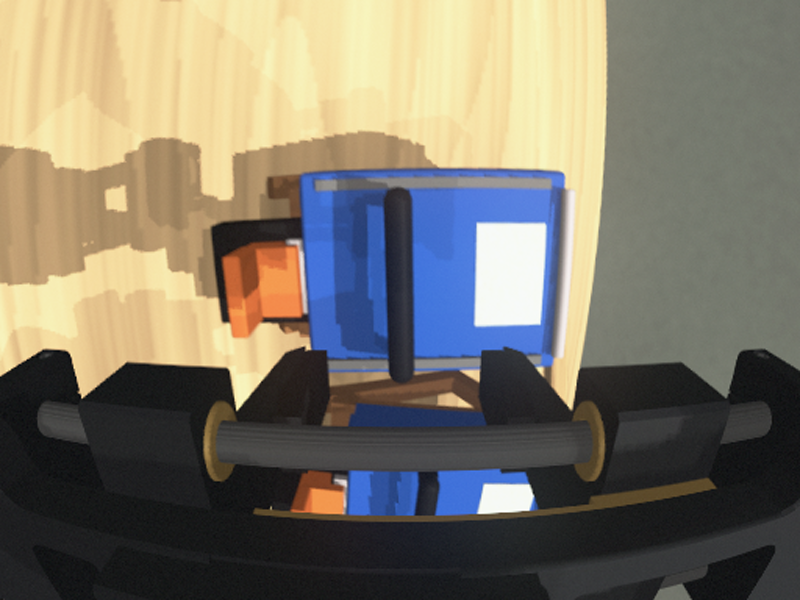

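The wrist view shows case L below the gripper, with the bar running from (398,193) to (402,376) and the tab at (235,290) beside the lid, which is home. The wrist joint is near its limit, so I'll use the half-turn grasp instead. First I'll refine the pose of L.

```bash
cat >> h.py <<'E'
def wray(w,u,v):
    d=np.array([u-w['cx'],v-w['cy']])/w['fx'];a=np.hypot(*d);k=np.sin(a)/a
    return w['pose'][:3,:3]@np.array([d[0]*k,-d[1]*k,-np.cos(a)])
def onplane(w,u,v,p,n):
    o=w['pose'][:3,3];d=wray(w,u,v);return o+d*(n@(p-o))/(n@d)
def refine(w,k,a,b):
    "bar ends px (800x600 view), expressed relative to the estimate (up,y,n)"
    p,up,n,y=frame(k)
    q=[onplane(w,(u+.5)*.64-.5,(v+.5)*.64-.5,p,n) for u,v in(a,b)]
    v=q[0]-q[1];m=(q[0]+q[1])/2-p
    print(k,'du',round(m@up*1e3,1),'dy',round(m@y*1e3,1),'mm len',np.linalg.norm(v).round(4),'yaw corr',round(-(v@up)/(v@y)*.866,3),'mid',((q[0]+q[1])/2).round(4))
E
python3 - <<'E'
from h import *
w=pickle.load(open('w1.pkl','rb'))
refine(w,'L',(398,193),(402,376))
E
```

```text
L du 0.3 dy 2.1 mm len 0.0982 yaw corr 0.009 mid [0.5927 0.1985 0.1391]
```

>>> carry_out:
  rows:
    - [[0, 0, -2], [0, 0, 8], 0.4]
    - [[0, 0, -2], [0, 0, 16], 0.4]
    - [[0, 0, -2], [0, 0, 24], 0.4]
    - [[0, 0, -2], [0, 0, 32], 0.4]
    - [[0, 0, -2], [0, 0, 40], 0.4]
    - [[0, 0, -2], [0, 0, 48], 0.4]
    - [[0, 0, -2], [0, 0, 56], 0.4]
    - [[0, 0, -2], [0, 0, 64], 0.4]
    - [[0, 0, -2], [0, 0, 72], 0.4]
    - [[0, 0, -2], [0, 0, 80], 0.4]
    - [[0, 0, -2], [0, 0, 88], 0.4]
    - [[0, 0, -2], [0, 0, 96], 0.4]

```text
clock: 3.05
tool_pos: [0.5366, 0.1936, 0.2252]
eef_rot: [0.917, 0.346, 0.18, 0.081]
contact_force: [0.2, -0.3, 0.1]
opening: 0.602
finger_force: 0.0
```

```bash
python3 -c "
from plant import r
s=r.get_state();print(s['q'].round(2),s['tool_pos'])"
```

```text
[ 0.01  0.68 -0.93  2.08  1.35  0.83 -2.65] [0.53656904 0.19359706 0.2252175 ]
```

The turn ran into joint 7's limit, so I'll rotate the other way.

>>> carry_out:
  rows:
    - [[0, 0, 0], [0, 0, -8], 0.4]
    - [[0, 0, 0], [0, 0, -16], 0.4]
    - [[0, 0, 0], [0, 0, -24], 0.4]
    - [[0, 0, 0], [0, 0, -32], 0.4]
    - [[0, 0, 0], [0, 0, -40], 0.4]
    - [[0, 0, 0], [0, 0, -48], 0.4]
    - [[0, 0, 0], [0, 0, -56], 0.4]
    - [[0, 0, 0], [0, 0, -64], 0.4]
    - [[0, 0, 0], [0, 0, -72], 0.4]
    - [[0, 0, 0], [0, 0, -80], 0.4]
    - [[0, 0, 0], [0, 0, -88], 0.4]
    - [[0, 0, 0], [0, 0, -96], 0.4]

```text
clock: 4.25
tool_pos: [0.5387, 0.1949, 0.2292]
eef_rot: [0.352, 0.914, 0.062, 0.192]
contact_force: [0.2, -0.4, 0.6]
opening: 0.598
finger_force: 0.0
```

>>> carry_out:
  rows:
    - [[0, 0, 0], [0, 0, -8], 0.4]
    - [[0, 0, 0], [0, 0, -16], 0.4]
    - [[0, 0, 0], [0, 0, -24], 0.4]
    - [[0, 0, 0], [0, 0, -32], 0.4]
    - [[0, 0, 0], [0, 0, -40], 0.4]
    - [[0, 0, 0], [0, 0, -48], 0.4]
    - [[0, 0, 0], [0, 0, -56], 0.4]
    - [[0, 0, 0], [0, 0, -64], 0.4]
    - [[0, 0, 0], [0, 0, -72], 0.4]
    - [[0, 0, 0], [0, 0, -80], 0.4]
    - [[0, 0, 0], [0, 0, -85], 0.4]
    - [[0, 0, 0], [0, 0, -90], 0.4]

```text
clock: 5.45
tool_pos: [0.5386, 0.1949, 0.2292]
eef_rot: [-0.396, 0.896, -0.092, 0.18]
contact_force: [0.6, -0.2, -0.7]
opening: 0.597
finger_force: 0.0
```

```bash
python3 -c "
from plant import r
s=r.get_state();print(s['q'].round(2),s['tool_pos'])"
```

```text
[ 0.1   0.76 -1.12  2.07  1.39  0.99  0.57] [0.53864972 0.19493843 0.22920107]
```

```bash
sed -i "s/column_stack(\[yy,up,-n\])/column_stack([-yy,-up,-n])/; s/'L':\[(.5926,.1964,.1390),.055\]/'L':[(.5927,.1985,.1390),.062]/" h.py; python3 -c "
from h import *
go('L',0,.06)"
```

```text
shift cm [-0.9  -0.44  6.34] turn deg [  5.41  -5.25 -45.05] F [ 0.6 -0.2 -0.7] t 5.45
```

>>> carry_out:
  rows:
    - [[0, 0, 0], [1, -1, -8], 0.4]
    - [[0, 0, 0], [2, -2, -16], 0.4]
    - [[0, 0, 1], [3, -3, -24], 0.4]
    - [[0, 0, 2], [4, -4, -32], 0.4]
    - [[-0.9, -0.4, 3.5], [5.4, -5.2, -40], 0.4]
    - [[-0.9, -0.4, 5], [5.4, -5.2, -45], 0.4]
    - [[-0.9, -0.4, 6.3], [5.4, -5.2, -45], 0.4]
    - [[-0.9, -0.4, 6.3], [5.4, -5.2, -45], 0.4]
    - [[-0.9, -0.4, 6.3], [5.4, -5.2, -45], 0.4]

```text
clock: 6.35
tool_pos: [0.5724, 0.197, 0.1752]
eef_rot: [0.702, -0.664, 0.177, -0.189]
contact_force: [-0.3, 0.2, 0.2]
opening: 0.597
finger_force: 0.0
```

```bash
python3 - <<'E'
from h import *
go('L',0,.002)
from plant import r
print(r.get_state()['q'].round(2))
w=r.snapshot('wrist');pickle.dump(w,open('w2.pkl','wb'))
cv2.imwrite('pics/w2.png',cv2.resize(w['image'][:,:,::-1],(800,600),interpolation=cv2.INTER_CUBIC))
E
```

```text
shift cm [-0.03  0.05  5.85] turn deg [-0.02 -0.09 -0.35] F [-0.3  0.2  0.2] t 6.35
[ 0.07  0.88 -1.05  2.15  1.76  0.98  1.08]
```

View pics/w2.png

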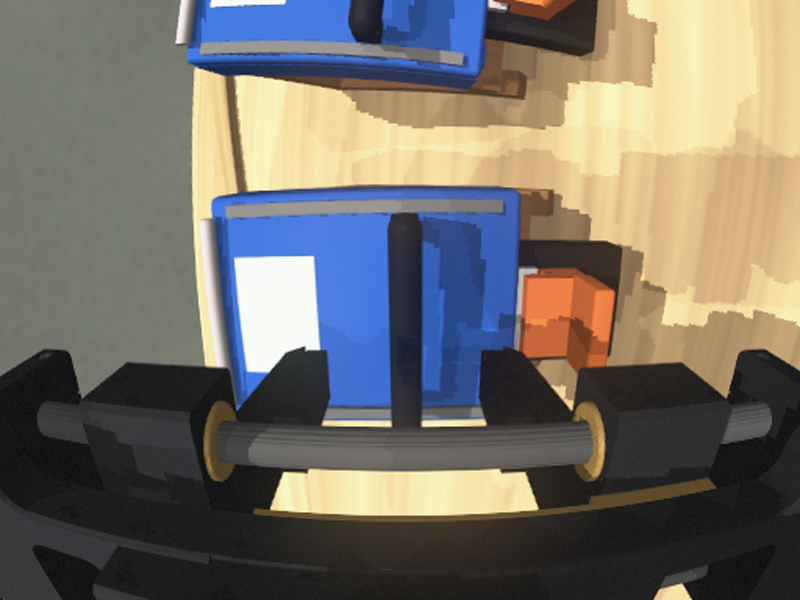

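The wrist view shows the bar at x≈404, centred between the fingers (328 and 482). I'll descend and grip.

>>> carry_out:
  rows:
    - [[0, 0, 1.5], [0, 0, 0], 0.4]
    - [[0, 0, 3], [0, 0, 0], 0.4]
    - [[0, 0, 4.5], [0, 0, 0], 0.4]
    - [[0, 0, 5.4], [0, 0, 0], 0.4]
    - [[0, 0, 5.8], [0, 0, 0], 0.4]
    - [[0, 0, 5.8], [0, 0, 0], 0.7]
    - [[0, 0, 5.8], [0, 0, 0], 1]
    - [[0, 0, 5.8], [0, 0, 0], 1]
    - [[0, 0, 5.8], [0, 0, 0], 1]
    - [[0, 0, 5.8], [0, 0, 0], 1]
  newtons: 25

```text
clock: 7.4
tool_pos: [0.6017, 0.1972, 0.1251]
eef_rot: [0.701, -0.665, 0.177, -0.189]
contact_force: [-7.3, -0.4, -3.9]
opening: 0.167
finger_force: 3.7
```

```bash
python3 -c "
from h import *
go('L',0,.002)"
```

```text
shift cm [-0.19  0.08  0.05] turn deg [-0.02 -0.13 -0.48] F [-7.3 -0.4 -3.9] t 7.4
```

>>> carry_out:
  rows:
    - [[0, 0, 0], [0, 0, 0], 1]
    - [[0, 0, 0], [0, 0, 0], 1]
    - [[0, 0, -0.2], [0, 0, 0], 1]
    - [[0, 0, -0.4], [0, 0, 0], 1]
    - [[0, 0, -0.5], [0, 0, 0], 1]

```text
clock: 7.9
tool_pos: [0.6001, 0.197, 0.1275]
eef_rot: [0.701, -0.665, 0.177, -0.188]
contact_force: [9.5, 5.5, -24.5]
opening: 0.139
finger_force: 26.3
```

```bash
python3 -c "
from h import *
go('L',0,.002)"
```

```text
shift cm [-0.2   0.05  0.34] turn deg [ 0.08 -0.11 -0.56] F [  9.5   5.5 -24.5] t 7.9
```

L gave 2.9 mm and then held at 26 N, so it is latched. I'll hold for a moment, lower, release and retreat.

>>> carry_out:
  rows:
    - [[0, 0, 0], [0, 0, 0], 1]
    - [[0, 0, 0], [0, 0, 0], 1]
    - [[0, 0, 0], [0, 0, 0], 1]
    - [[0, 0, 0.3], [0, 0, 0], 1]
    - [[0, 0, 0.5], [0, 0, 0], 1]
    - [[0, 0, 0.5], [0, 0, 0], 0.7]
    - [[0, 0, 0.5], [0, 0, 0], 0.4]
    - [[0, 0, 0.5], [0, 0, 0], 0.4]
    - [[0, 0, -1], [0, 0, 0], 0.4]
    - [[0, 0, -3], [0, 0, 0], 0.4]
    - [[0, 0, -6], [0, 0, 0], 0.4]
    - [[0, 0, -9], [0, 0, 0], 0.4]

```text
clock: 9.1
tool_pos: [0.5542, 0.1946, 0.2092]
eef_rot: [0.701, -0.664, 0.178, -0.189]
contact_force: [0.2, -0.9, -0.3]
opening: 0.598
finger_force: 0.0
```

```bash
python3 -c "
from h import *
go('M',0,.07)
from plant import r
print(r.get_state()['q'].round(2))"
```

```text
shift cm [17.71 -1.05  3.69] turn deg [-0.15  3.5   5.81] F [ 0.2 -0.9 -0.3] t 9.1
[ 0.09  0.8  -1.08  2.18  1.68  0.97  1.11]
```

>>> carry_out:
  rows:
    - [[4, -1, 0], [0, 0, 0], 0.4]
    - [[8, -1, 0], [0, 1, 2], 0.4]
    - [[12, -1, 0], [0, 2, 4], 0.4]
    - [[16, -1, 0], [0, 3.5, 5.8], 0.4]
    - [[17.7, -1, 1.5], [0, 3.5, 5.8], 0.4]
    - [[17.7, -1, 3.5], [0, 3.5, 5.8], 0.4]
    - [[17.7, -1, 3.7], [0, 3.5, 5.8], 0.4]
    - [[17.7, -1, 3.7], [0, 3.5, 5.8], 0.4]
    - [[17.7, -1, 3.7], [0, 3.5, 5.8], 0.4]

```text
clock: 10.0
tool_pos: [0.5914, 0.0203, 0.1813]
eef_rot: [-0.661, 0.704, -0.19, 0.178]
contact_force: [0.3, 0.4, 0.2]
opening: 0.601
finger_force: 0.0
```

```bash
python3 - <<'E'
from h import *
go('M',0,.002)
from plant import r
print(r.get_state()['q'].round(2))
w=r.snapshot('wrist');pickle.dump(w,open('w3.pkl','wb'))
cv2.imwrite('pics/w3.png',cv2.resize(w['image'][:,:,::-1],(800,600),interpolation=cv2.INTER_CUBIC))
E
```

```text
shift cm [ 0.12 -0.01  6.72] turn deg [-0.17  0.08  0.08] F [0.3 0.4 0.2] t 10.0
[ 0.42  0.84 -1.03  2.21  1.84  0.85  1.19]
```

View pics/w3.png

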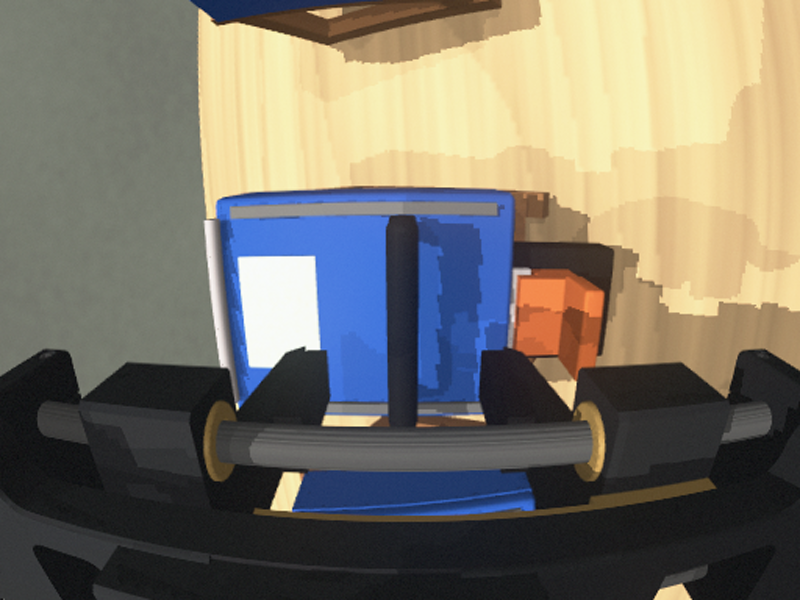

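In the wrist view the bar of M is at x≈402, within 1 mm of centre, and the tab is near the lid at (560,320). I'll descend, grip, tug and hold in two calls.

>>> carry_out:
  rows:
    - [[0, -0.1, 2], [0, 0, 0], 0.4]
    - [[0, -0.1, 4], [0, 0, 0], 0.4]
    - [[0, -0.1, 5.5], [0, 0, 0], 0.4]
    - [[0, -0.1, 6.3], [0, 0, 0], 0.4]
    - [[0, -0.1, 6.7], [0, 0, 0], 0.4]
    - [[0, -0.1, 6.7], [0, 0, 0], 0.7]
    - [[0, -0.1, 6.7], [0, 0, 0], 1]
    - [[0, -0.1, 6.7], [0, 0, 0], 1]
    - [[0, -0.1, 6.7], [0, 0, 0], 1]
    - [[0, -0.1, 6.7], [0, 0, 0], 1]
    - [[0, -0.1, 6.7], [0, 0, 0], 1]
    - [[0, -0.1, 6.7], [0, 0, 0], 1]

```text
clock: 11.25
tool_pos: [0.6261, 0.0169, 0.123]
eef_rot: [-0.66, 0.705, -0.19, 0.178]
contact_force: [-1.1, -1.6, 3.6]
opening: 0.142
finger_force: 24.4
```

>>> carry_out:
  rows:
    - [[0, 0, -0.2], [0, 0, 0], 1]
    - [[0, 0, -0.4], [0, 0, 0], 1]
    - [[0, 0, -0.5], [0, 0, 0], 1]
    - [[0, 0, -0.5], [0, 0, 0], 1]
    - [[0, 0, -0.5], [0, 0, 0], 1]

```text
clock: 11.75
tool_pos: [0.6253, 0.0169, 0.1257]
eef_rot: [-0.659, 0.705, -0.189, 0.178]
contact_force: [14.5, 1.9, -17.1]
opening: 0.145
finger_force: 26.5
```

```bash
python3 -c "
from h import *
go('M',0,.002)"
```

```text
shift cm [-0.01  0.13  0.2 ] turn deg [-0.11  0.01 -0.14] F [ 14.5   1.9 -17.1] t 11.75
```

M gave about 2.8 mm and held at 22 N, so it is latched. I'll release and retreat.

>>> carry_out:
  rows:
    - [[0, 0, 0], [0, 0, 0], 1]
    - [[0, 0, 0.3], [0, 0, 0], 1]
    - [[0, 0, 0.5], [0, 0, 0], 1]
    - [[0, 0, 0.5], [0, 0, 0], 0.7]
    - [[0, 0, 0.5], [0, 0, 0], 0.4]
    - [[0, 0, 0.5], [0, 0, 0], 0.4]
    - [[0, 0, -1], [0, 0, 0], 0.4]
    - [[0, 0, -3], [0, 0, 0], 0.4]
    - [[0, 0, -6], [0, 0, 0], 0.4]
    - [[0, 0, -9], [0, 0, 0], 0.4]

```text
clock: 12.75
tool_pos: [0.577, 0.0205, 0.206]
eef_rot: [-0.661, 0.705, -0.189, 0.177]
contact_force: [0.5, 0.5, -0.5]
opening: 0.601
finger_force: 0.0
```

```bash
python3 -c "
from h import *
go('R',0,.07)
from plant import r
print(r.get_state()['q'].round(2))"
```

```text
shift cm [24.24 -3.42  4.79] turn deg [-0.06 -0.98 -1.7 ] F [ 0.5  0.5 -0.5] t 12.75
[ 0.44  0.77 -1.04  2.23  1.78  0.82  1.22]
```

>>> carry_out:
  rows:
    - [[4, 0, 0], [0, 0, 0], 0.4]
    - [[8, 0, 0], [0, 0, 0], 0.4]
    - [[12, -1, 0], [0, 0, -1], 0.4]
    - [[16, -2, 0], [0, -1, -1.7], 0.4]
    - [[20, -3, 0], [0, -1, -1.7], 0.4]
    - [[24.2, -3.4, 1], [0, -1, -1.7], 0.4]
    - [[24.2, -3.4, 3], [0, -1, -1.7], 0.4]
    - [[24.2, -3.4, 4.8], [0, -1, -1.7], 0.4]
    - [[24.2, -3.4, 4.8], [0, -1, -1.7], 0.4]
    - [[24.2, -3.4, 4.8], [0, -1, -1.7], 0.4]

```text
clock: 13.75
tool_pos: [0.6157, -0.2239, 0.181]
eef_rot: [-0.673, 0.693, -0.186, 0.181]
contact_force: [0.3, 0.5, -0.8]
opening: 0.603
finger_force: 0.0
```

```bash
python3 - <<'E'
from h import *
go('R',0,.002)
from plant import r
print(r.get_state()['q'].round(2))
w=r.snapshot('wrist');pickle.dump(w,open('w4.pkl','wb'))
cv2.imwrite('pics/w4.png',cv2.resize(w['image'][:,:,::-1],(800,600),interpolation=cv2.INTER_CUBIC))
E
```

```text
shift cm [0.11 0.04 6.7 ] turn deg [-0.09  0.06  0.01] F [ 0.3  0.5 -0.8] t 13.75
[ 0.85  0.82 -0.84  2.01  1.7   0.41  1.88]
```

View pics/w4.png

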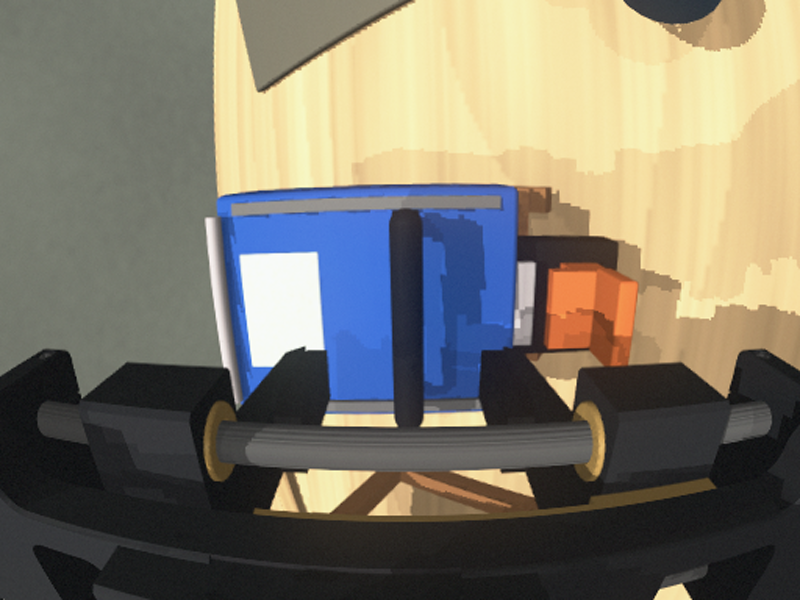

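In the wrist view the bar of R is at x≈407, centred. The catch is back, with the steel lip bare at (525,300). I'll descend and grip.

>>> carry_out:
  rows:
    - [[0, 0.1, 2], [0, 0, 0], 0.4]
    - [[0, 0.1, 4], [0, 0, 0], 0.4]
    - [[0, 0.1, 5.5], [0, 0, 0], 0.4]
    - [[0, 0.1, 6.3], [0, 0, 0], 0.4]
    - [[0, 0.1, 6.7], [0, 0, 0], 0.4]
    - [[0, 0.1, 6.7], [0, 0, 0], 0.7]
    - [[0, 0.1, 6.7], [0, 0, 0], 1]
    - [[0, 0.1, 6.7], [0, 0, 0], 1]
    - [[0, 0.1, 6.7], [0, 0, 0], 1]
    - [[0, 0.1, 6.7], [0, 0, 0], 1]
    - [[0, 0.1, 6.7], [0, 0, 0], 1]
    - [[0, 0.1, 6.7], [0, 0, 0], 1]

```text
clock: 15.0
tool_pos: [0.6483, -0.226, 0.1218]
eef_rot: [-0.672, 0.693, -0.186, 0.181]
contact_force: [-3.6, 0.2, 2.8]
opening: 0.137
finger_force: 24.3
```

>>> carry_out:
  rows:
    - [[0, 0, -0.2], [0, 0, 0], 1]
    - [[0, 0, -0.4], [0, 0, 0], 1]
    - [[0, 0, -0.6], [0, 0, 0], 1]
    - [[0, 0, -0.8], [0, 0, 0], 1]
    - [[0, 0, -0.8], [0, 0, 0], 1]

```text
clock: 15.5
tool_pos: [0.6464, -0.226, 0.13]
eef_rot: [-0.672, 0.693, -0.188, 0.182]
contact_force: [6.0, -0.8, -2.5]
opening: 0.134
finger_force: 25.1
```

```bash
python3 -c "
from h import *
go('R',0,.002)"
```

```text
shift cm [-0.01  0.15  0.75] turn deg [-0.28 -0.03 -0.02] F [ 6.  -0.8 -2.5] t 15.5
```

The lid of R comes up freely: about 8 mm at roughly 6 N. I'll lift it slightly more along its arc, lower it shut and release.

>>> carry_out:
  rows:
    - [[0, -0.3, -0.3], [0, 0, 0], 1]
    - [[0, -0.5, -0.7], [0, 0, 0], 1]
    - [[0, -0.5, -0.7], [0, 0, 0], 1]
    - [[0, -0.4, -0.3], [0, 0, 0], 1]
    - [[0, -0.2, 0.1], [0, 0, 0], 1]
    - [[0, -0.1, 0.4], [0, 0, 0], 1]
    - [[0, 0, 0.7], [0, 0, 0], 1]
    - [[0, 0, 0.9], [0, 0, 0], 1]
    - [[0, 0, 0.9], [0, 0, 0], 1]
    - [[0, 0, 0.9], [0, 0, 0], 1]

```text
clock: 16.5
tool_pos: [0.649, -0.226, 0.1207]
eef_rot: [-0.672, 0.693, -0.186, 0.181]
contact_force: [-1.9, -0.2, -1.2]
opening: 0.132
finger_force: 24.8
```

```bash
python3 -c "
from h import *
go('R',0,.002)"
```

```text
shift cm [-0.   -0.09 -0.19] turn deg [-0.06 -0.01 -0.05] F [-1.9 -0.2 -1.2] t 16.5
```

The lid is down again. I'll release, back off and close the fingers.

>>> carry_out:
  rows:
    - [[0, 0, 0], [0, 0, 0], 0.7]
    - [[0, 0, 0], [0, 0, 0], 0.4]
    - [[0, 0, 0], [0, 0, 0], 0.4]
    - [[0, 0, -1.5], [0, 0, 0], 0.4]
    - [[0, 0, -3.5], [0, 0, 0], 0.4]
    - [[0, 0, -6], [0, 0, 0], 0.4]
    - [[0, 0, -9], [0, 0, 0], 1]
    - [[0, 0, -9], [0, 0, 0], 1]
    - [[0, 0, -9], [0, 0, 0], 1]
  newtons: 10

```text
clock: 17.4
tool_pos: [0.6045, -0.2248, 0.1995]
eef_rot: [-0.672, 0.693, -0.187, 0.181]
contact_force: [0.0, -0.2, -0.0]
opening: 0.351
finger_force: 0.0
```

```bash
sed -i "s/(.6404,-.2257,.1375)/(.6396,-.2257,.1370)/" h.py; python3 -c "
from h import *
go('R',-.145,.07,0,0,0)
go('R',-.145,-.010,0,0,0)
from plant import r
print(r.get_state()['q'].round(2))"
```

```text
shift cm [-1.000e-02  1.458e+01  1.300e-01] turn deg [-0.16 -0.06 -0.01] F [ 0.  -0.2 -0. ] t 17.4
shift cm [-0.02 14.6   8.13] turn deg [-0.16 -0.06 -0.01] F [ 0.  -0.2 -0. ] t 17.4
[ 0.86  0.77 -0.83  2.02  1.64  0.38  1.92]
```

>>> carry_out:
  rows:
    - [[0, 4, 0], [0, 0, 0], 1]
    - [[0, 8, 0], [0, 0, 0], 1]
    - [[0, 12, 0], [0, 0, 0], 1]
    - [[0, 14.6, 0], [0, 0, 0], 1]
    - [[0, 14.6, 1], [0, 0, 0], 1]
    - [[0, 14.6, 3], [0, 0, 0], 1]
    - [[0, 14.6, 5], [0, 0, 0], 1]
    - [[0, 14.6, 5], [0, 0, 0], 1]
    - [[0, 14.6, 5], [0, 0, 0], 1]

```text
clock: 18.3
tool_pos: [0.5037, -0.2208, 0.0821]
eef_rot: [-0.672, 0.693, -0.186, 0.181]
contact_force: [-1.0, 0.4, -1.2]
opening: 0.006
finger_force: 0.0
```

```bash
python3 - <<'E'
from h import *
go('R',-.145,-.010,0,0,0)
from plant import r
s=r.get_state();print(s['q'].round(2),s['opening'])
w=r.snapshot('wrist');v=r.snapshot('side')
a=cv2.resize(w['image'][:,:,::-1],(440,330));b=v['image'][165:275,290:400,::-1]
b=cv2.resize(b,(330,330),interpolation=cv2.INTER_CUBIC)
cv2.imwrite('pics/w5.png',np.hstack([a,b]))
E
```

```text
shift cm [ 0.08 -0.01  3.04] turn deg [-0.11  0.06 -0.06] F [-1.   0.4 -1.2] t 18.3
[ 1.02  1.07 -0.99  2.33  2.29  0.75  1.42] 0.005895481186389777
```

View pics/w5.png

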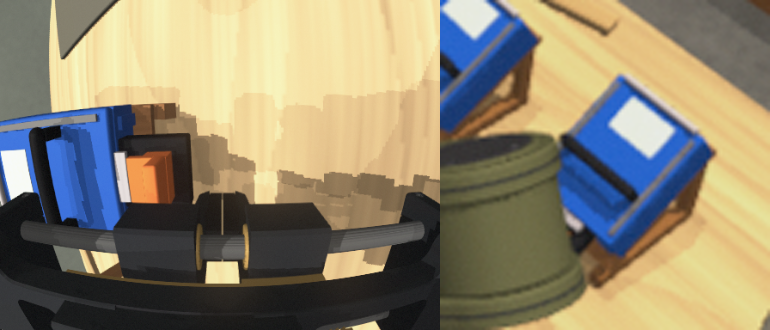

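The closed fingers are down-slope of the tab (fingers at x≈222, tab at x≈160 in the left picture). I'll go down beside it, then push up-slope.

>>> carry_out:
  rows:
    - [[0, 0, 1.5], [0, 0, 0], 1]
    - [[0, 0, 3], [0, 0, 0], 1]
    - [[0, 0, 3], [0, 0, 0], 1]
    - [[0, -1, 3], [0, 0, 0], 1]
    - [[0, -1.7, 3], [0, 0, 0], 1]
    - [[0, -2.1, 3], [0, 0, 0], 1]
    - [[0, -2.4, 3], [0, 0, 0], 1]
    - [[0, -2.7, 3], [0, 0, 0], 1]
    - [[0, -3, 3], [0, 0, 0], 1]
    - [[0, -3, 3], [0, 0, 0], 1]

```text
clock: 19.4
tool_pos: [0.5435, -0.2227, 0.0714]
eef_rot: [-0.672, 0.693, -0.186, 0.181]
contact_force: [-1.9, -0.3, 0.6]
opening: 0.002
finger_force: 0.9
```

```bash
python3 -c "
from h import *
go('R',-.106,-.010,0,0,0)"
```

```text
shift cm [ 0.02 -1.    0.12] turn deg [-0.05 -0.01 -0.03] F [-1.9 -0.3  0.6] t 19.4
```

>>> carry_out:
  rows:
    - [[0, -0.3, 0], [0, 0, 0], 1]
    - [[0, -0.6, 0], [0, 0, 0], 1]
    - [[0, -0.8, 0], [0, 0, 0], 1]
    - [[0, -1, 0], [0, 0, 0], 1]
    - [[0, -1, 0], [0, 0, 0], 1]

```text
clock: 19.9
tool_pos: [0.5531, -0.223, 0.0767]
eef_rot: [-0.672, 0.693, -0.187, 0.181]
contact_force: [-0.3, -0.6, -0.0]
opening: 0.01
finger_force: 0.0
```

```bash
python3 -c "
from h import *
go('R',-.106,-.010,0,0,0)"
```

```text
shift cm [0.01 0.09 0.11] turn deg [-0.14 -0.02 -0.04] F [-0.3 -0.6 -0. ] t 19.9
```

The force has dropped to zero, so the catch probably snapped. I'll push gently on until it is firm.

>>> carry_out:
  rows:
    - [[0, -0.2, 0], [0, 0, 0], 1]
    - [[0, -0.4, 0], [0, 0, 0], 1]
    - [[0, -0.5, 0], [0, 0, 0], 1]
    - [[0, -0.5, 0], [0, 0, 0], 1]

```text
clock: 20.3
tool_pos: [0.5537, -0.223, 0.0772]
eef_rot: [-0.673, 0.694, -0.184, 0.179]
contact_force: [-7.3, 0.0, -1.9]
opening: 0.007
finger_force: 3.5
```

```bash
python3 -c "
from h import *
go('R',-.106,-.010,0,0,0)"
```

```text
shift cm [0.01 0.16 0.12] turn deg [ 0.26  0.02 -0.08] F [-7.3  0.  -1.9] t 20.3
```

>>> carry_out:
  rows:
    - [[0, 1.5, 0], [0, 0, 0], 1]
    - [[0, 4, 0], [0, 0, 0], 1]
    - [[0, 4, -3], [0, 0, 0], 1]
    - [[0, 4, -7], [0, 0, 0], 1]
    - [[0, 4, -11], [0, 0, 0], 1]
    - [[0, 4, -15], [0, 0, 0], 1]
    - [[4, 4, -18], [0, 0, 0], 1]
    - [[8, 4, -20], [0, 0, 0], 1]
    - [[8, 4, -20], [0, 0, 0], 1]
    - [[8, 4, -20], [0, 0, 0], 1]

```text
clock: 21.3
tool_pos: [0.4195, -0.3006, 0.2328]
eef_rot: [-0.672, 0.694, -0.188, 0.18]
contact_force: [0.3, 1.4, -0.9]
opening: 0.009
finger_force: 0.0
```

```bash
python3 - <<'E'
from h import *
from plant import r
s=r.get_state();print(s['q'].round(2),s['tool_pos'],s['contact_force'])
w=r.snapshot('wrist');v=r.snapshot('side');c=r.snapshot('scene')
f=lambda i,k:cv2.resize(i[:,:,::-1],None,fx=k,fy=k,interpolation=cv2.INTER_CUBIC)
a=f(w['image'],.78);b=f(v['image'][125:265,218:388],2.13);d=f(c['image'][155:265,145:300],2.35)
H=300;a,b,d=[cv2.resize(x,(int(x.shape[1]*H/x.shape[0]),H)) for x in(a,b,d)]
top=np.hstack([a,b])[:,:800];bot=np.hstack([d,np.zeros((H,800,3),np.uint8)])[:,:top.shape[1]]
cv2.imwrite('pics/w6.png',np.vstack([top,bot]))
E
```

```text
[ 1.22  0.58 -0.73  2.27  1.98  0.09  1.8 ] [ 0.41950498 -0.30063923  0.23278421] [ 0.30269032  1.41972473 -0.91158963]
```

View pics/w6.png

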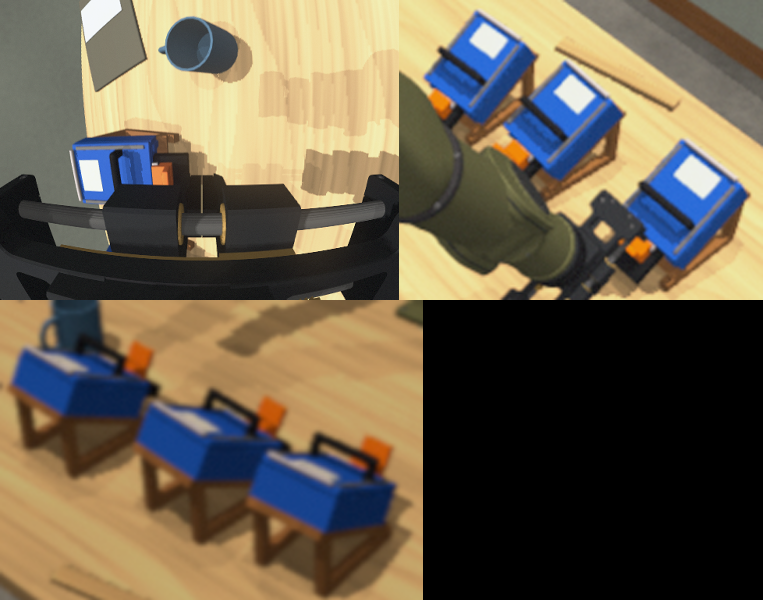

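The picture shows R's orange catch right against its lid, like the other two. All lids are shut, the mug is untouched at (200,45) in the wrist part, and the arm is clear. I'm handing in.

```bash
python3 -c "
from plant import r
print(r.finish_job())"
```

```text
the job is handed in; nothing more can be done
None
```

I handed the job in at about 21 s: the left and middle lids proved latched when tugged, the right lid came up freely so I lowered it shut and pushed its catch up to a firm stop, and in the last pictures all three lids are shut with catches home and the mug unmoved (the jar, which the arm stayed clear of, was not in those views).

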